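Pack the painting-class crate: steel weight below, pink stamp on top

TASK

Pack the craft kit crate with the heaviest piece lowest: set the steel press weight flat on the crate's floor first, let go of it, then set the pink-handled wooden stamp upright on top of the weight, centred on it. Set both down gently rather than dropping them, and leave the blue-handled stamp where it is.

Things in the scene. Friction and masses are not known exactly. Their poses are not given: they have to be found in the camera images.
- weight: Steel press weight: bright steel block, 70 mm long (own x) x 45 mm wide (own y) x 30 mm high, with a black rubber underside and two dark dots on top; about 0.7 kg. Origin at the centre of its underside, z up. It can be gripped across its 45 mm width. It stands on the table.
- pink_stamp: Light printing stamp: wooden block 60 mm long (own x) x 45 mm wide (own y), with a thin black rubber sole, block top 24 mm above the underside; on it a PINK grip bar 50 mm long (x) x 20 mm wide (y) that rises from 24 to 60 mm above the underside. About 60 g. Origin at the centre of its underside, z up. Lift it by the pink bar. It stands on the table.
- blue_stamp: Look-alike stamp of the same shape and size with a BLUE grip bar. Origin at the centre of its underside. Not wanted: it stays on the table.
- crate_in (a point): Centre of the inner floor of the brown wooden open-topped crate, which is fixed to the table. Outside 162 x 162 mm and 60 mm high, walls 6 mm thick, inner space 150 x 150 mm; this floor point is 6 mm above the table and the rim 54 mm above it. x and y run parallel to the walls, z up.
There are look-alikes about, which are no part of the job. Leave any orange or turquoise look-alike of the weight alone.

How it is judged:
By the outcome, as a careful person would: the job done as asked, in the order asked, and still so for the second after the job is handed in, with the robot touching nothing.
It also fails if it takes over 72 s, if anything falls off the work surface, if the arm or the gripper's body presses on something with over 40 N, if the wrist force passes 120 N, or if a joint passes its speed limit or range.

ROBOT

A 6-joint arm with a two-finger parallel gripper is mounted at the origin on the work surface. World frame = base frame: x ahead of the robot, y to its left, z up, the work surface at z = 0. Lengths are in mm, angles in degrees, forces in N, time in s.
With the tool pointing down it reaches from about 350 to 850 mm from the base axis. Payload 8.1 kg.
Tool frame: the origin (TCP) lies at the very end of the fingers, on their centre line; the grasp point (between the pads) lies 19 mm behind it (r.grip_point_offset is the distance from the TCP to the grasp point, in mm); z points along the fingers, y is the line along which they close (so a half turn about z gives the same grasp; the last joint's range is limited). The gripper opens to 85 mm and grips with 20 to 120 N. Pads are 22 mm wide; open, the fingers measure 114 mm over their backs; the gripper's body (76 mm by 85 mm) begins 54 mm behind the grasp point. The pads swing forward as they close: fully open they stand 13 mm farther back than shut.
Start: joints at [68.044, 7.471, 85.268, -0, 87.261, -4.893], TCP at [176.029, 573.602, 231.292] pointing down, gripper open.
Joint ranges: [-169.43, 169.43], [-51.17, 129.36], [1.28, 143.12], [-76.62, 256.62], [0, 156.53], [-152.29, 152.29]. Speed limits (degrees/s): [136.94, 136.94, 159.86, 180, 180, 180].

INTERFACE

Orientations are given as [roll, pitch, yaw] about the fixed x, y, z axes, in that order (R = Rz(yaw) Ry(pitch) Rx(roll)).
In Python, from bench import status, eyes, r gives the robot as it stands.
- The arm moves only by the shell command python3 -m handwheel 'ROWS' [FORCE]. ROWS is a JSON object whose one key "series" holds a list that holds one entry, the list of rows, each a list of 7 numbers: the shift along the tool's x, y, z in cm, then the turn, a rotation vector about the tool's x, y, z in rad, then the opening, from 0 (shut) to 1 (fully open). In form: {"series": [[[tx, ty, tz, rx, ry, rz, claw], ...]]}. A call has 1 to 12 rows; each row is the pose to reach, as a shift and turn from the pose commanded when the call began, along the tool's axes at that moment; what a row does not reach only later rows make up. A row lasts 1/8 s, in which the tool goes at most 62.5 mm and 10.7 degrees, less where a joint would pass 70% of its speed; a pose out of reach is approached as far as the arm can. A call with a gripper value outside its range is refused whole. The fingers move at their own pace and stop on an object; FORCE is the grip in N (left out, the last holds). Time passes only in rows, so rows that repeat a pose let the fingers close. It gives the time, the measured TCP pose, the force, the opening and the grip force at its end, in the units of the state.
- status.sense(): the state, without advancing time (a new reading comes with each control period).
- eyes.snapshot(name): name is "scene" or "top" or "wrist"; returns a dict with "img" (420x560x3 uint8, red, green, blue), "mtx" (3x3 intrinsics, pixels), "R" (3x3) and "t" (3): a world point X has camera coordinates R X + t. Camera axes: x right, y down, z forward; pixel columns grow to the right and rows downward; lengths in mm; the calibration is good to about 2 mm. A picture is of the moment at which its call begins. There is no depth.
- r.hand_in(): hands the job in; it is judged then, once.
The state is a dict: "time": time; "joint_pos": joint angles; "qd": joint speeds; "joint_efforts": joint torques, N m; "tool_pos": TCP position; "tcp_rot": TCP orientation; "ft_force": force on the tool from outside, world axes, zero at the start; "wrist_torque": the same for the moment, N m; "finger_gap": finger opening in mm; "grip_force": force on a finger pad.
Only numpy, scipy, OpenCV 4.12 (cv2) and the standard library are available. Lean on these libraries where they do the work, as an engineer would, in place of code of your own. Each camera call takes 0.05 s, during which the arm holds its last target. There are 200 camera calls.

## Working session

There is one attempt and no reset: what is moved stays moved. The work goes in short steps, Python scripts to look and compute and a shell command to move; the robot and the scene stay as the last step left them, time stands still between calls to the robot, and variables do not carry over. Pictures are saved under pics/ and viewed, at most 14 in all, crops included, and the job is handed in when it is done.

```bash
mkdir -p pics; ls; python3 - <<'E'
from bench import status, eyes, r
import cv2, numpy as np
for n in ("scene","top","wrist"):
    s=eyes.snapshot(n); cv2.imwrite(f"pics/{n}0.png",s["img"][:,:,::-1]); np.savez(f"{n}0.npz",**s)
    print(n,(-s["R"].T@s["t"]).round(), s["mtx"].round(1).tolist())
a=cv2.imread("pics/top0.png")
s=status.sense(); print(s)
E
```

```text
pics
scene [1014. -367.  908.] [[469.3, 0.0, 281.1], [0.0, 469.3, 211.4], [0.0, 0.0, 1.0]]
top [389.  60. 873.] [[394.6, 0.0, 286.7], [0.0, 394.6, 212.1], [0.0, 0.0, 1.0]]
wrist [110. 593. 373.] [[350.0, 0.0, 287.4], [0.0, 350.0, 212.5], [0.0, 0.0, 1.0]]
{'time': 0.15, 'joint_pos': array([ 6.80447895e+01,  7.50486207e+00,  8.53150371e+01, -1.38203685e-03,
        8.72634394e+01, -4.89352208e+00]), 'qd': array([ 0.08345432, -0.04604819, -0.15075306, -0.03458467, -0.10847695,
        0.00670786]), 'joint_efforts': array([ 7.13829177e-04, -5.70069945e+01, -5.01153624e+01, -1.95925350e-04,
        9.77286865e-03, -5.07730647e-06]), 'tool_pos': array([175.86968789, 573.1925663 , 230.48775478]), 'tcp_rot': array([-1.79916847e+02, -5.73380237e-03,  1.62938374e+02]), 'ft_force': array([-0.16004285, -0.13548435, -0.4984404 ]), 'wrist_torque': array([-0.01422829, -0.03092049, -0.05152014]), 'grip_force': 0.0, 'finger_gap': 85.37673997367287}
```

View pics/top0.png

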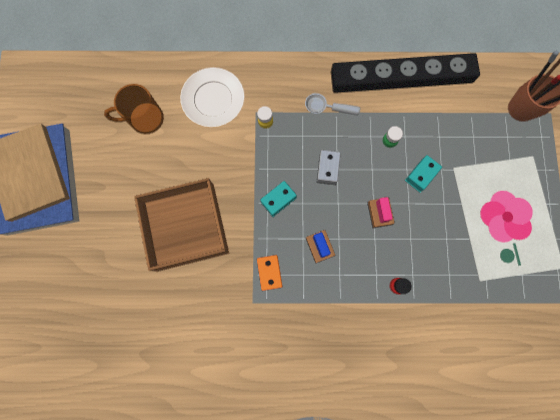

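View pics/scene0.png

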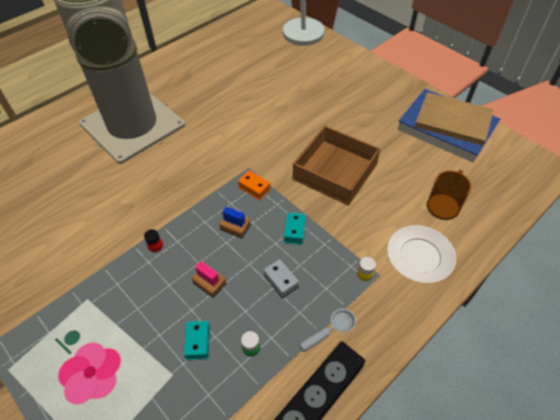

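The top view shows the steel weight at (329,167), pink stamp at (381,211), blue at (320,245) and crate centred at about (181,225). The scene view shows the weight at (281,277), pink at (208,277) and crate at (337,163). Next I'll triangulate.

```bash
cat > h.py <<'E'
import numpy as np, cv2
def cam(s): return -s["R"].T@s["t"]
def rays(s,px):
    u=cv2.undistortPoints(np.float64(px).reshape(-1,1,2),s["mtx"],None)[:,0]
    return np.c_[u,np.ones(len(u))]@s["R"]
def plane(s,px,z):
    d=rays(s,px); c=cam(s); return c+d*((z-c[2])/d[:,2])[:,None]
def tri(a,pa,b,pb):
    P=[s["mtx"]@np.c_[s["R"],s["t"]] for s in (a,b)]
    X=cv2.triangulatePoints(P[0],P[1],np.float64(pa).reshape(-1,2).T,np.float64(pb).reshape(-1,2).T)
    return (X[:3]/X[3]).T
def blobs(mask,roi,amin=15):
    m=np.zeros_like(mask); x0,y0,x1,y1=roi; m[y0:y1,x0:x1]=mask[y0:y1,x0:x1]
    n,l,st,c=cv2.connectedComponentsWithStats(m)
    return [(c[i],st[i,4],cv2.minAreaRect(np.argwhere(l==i)[:,::-1].astype(np.float32))) for i in range(1,n) if st[i,4]>=amin]
def hsv(s): return cv2.cvtColor(s["img"],cv2.COLOR_RGB2HSV)
E
python3 - <<'E'
from h import *
T=dict(np.load("top0.npz"));S=dict(np.load("scene0.npz"))
RT={'w':(310,145,348,190),'p':(362,190,402,232)}; RS={'w':(258,255,305,300),'p':(185,255,232,298)}
for s,R in((T,RT),(S,RS)):
    H=hsv(s); pk=cv2.inRange(H,(155,120,80),(179,255,255)); dk=cv2.inRange(H,(0,0,0),(179,255,70)); br=cv2.inRange(H,(0,0,135),(179,90,255))
    for nm,m,k in(('pink',pk,'p'),('dots',dk,'w'),('steel',br,'w')):
        for b in blobs(m,R[k],4): print(nm,b[0].round(1),b[1],np.round(cv2.boxPoints(b[2]),1).tolist())
c=[cv2.resize(T["img"][172:277,128:234],(396,396),interpolation=cv2.INTER_CUBIC),cv2.resize(S["img"][120:210,286:386],(396,356),interpolation=cv2.INTER_CUBIC)]
c[1]=cv2.copyMakeBorder(c[1],0,40,0,0,cv2.BORDER_CONSTANT)
cv2.imwrite("pics/crate.png",np.hstack(c)[:,:,::-1])
E
```

```text
pink [383.9 209.5] 308 [[375.20001220703125, 199.0], [387.8999938964844, 196.39999389648438], [392.6000061035156, 220.10000610351562], [379.8999938964844, 222.60000610351562]]
dots [329.7 156.5] 14 [[328.0, 155.0], [331.0, 155.0], [331.0, 158.0], [328.0, 158.0]]
dots [327.9 173.5] 15 [[326.0, 175.0], [326.0, 172.0], [330.0, 172.0], [330.0, 175.0]]
steel [329. 165.] 555 [[309.8999938964844, 153.6999969482422], [338.70001220703125, 144.10000610351562], [349.20001220703125, 175.60000610351562], [320.3999938964844, 185.1999969482422]]
steel [313.5 168.5] 16 [[310.0, 168.0], [317.0, 168.0], [317.0, 169.0], [310.0, 169.0]]
steel [337.  185.5] 8 [[337.0, 189.0], [337.0, 189.0], [337.0, 182.0], [337.0, 182.0]]
pink [206.8 272.9] 322 [[192.1999969482422, 270.1000061035156], [200.10000610351562, 259.6000061035156], [221.8000030517578, 275.8999938964844], [213.89999389648438, 286.3999938964844]]
dots [275. 268.] 9 [[274.0, 267.0], [276.0, 267.0], [276.0, 269.0], [274.0, 269.0]]
dots [281.6 289. ] 92 [[259.8999938964844, 289.79998779296875], [265.0, 275.0], [297.29998779296875, 286.1000061035156], [292.20001220703125, 300.8999938964844]]
dots [286. 281.] 9 [[285.0, 280.0], [287.0, 280.0], [287.0, 282.0], [285.0, 282.0]]
steel [280.8 274.9] 504 [[263.6000061035156, 269.0], [278.70001220703125, 256.6000061035156], [298.1000061035156, 280.29998779296875], [283.0, 292.6000061035156]]
steel [298.6 265.8] 5 [[297.0, 267.0], [299.5, 264.5], [300.0, 265.0], [297.5, 267.5]]
```

View pics/crate.png

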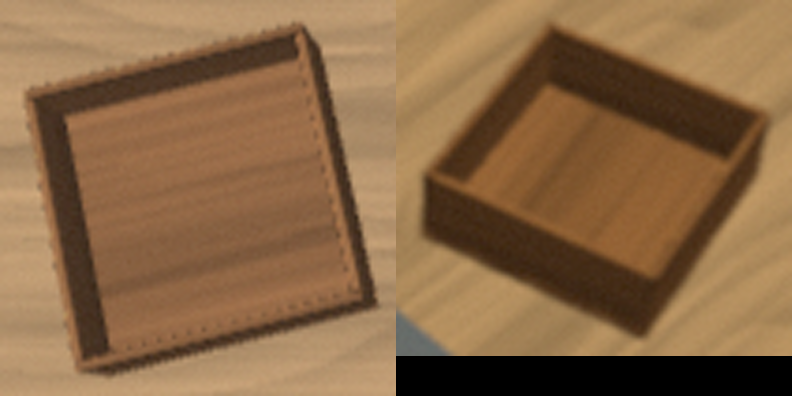

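The crops show the crate rim: in the top crop its outer corners are at (28,93), (302,25), (362,303) and (83,370), and in the scene crop at (768,117), (657,283), (428,177) and (552,25).

```bash
python3 - <<'E'
from h import *
T=dict(np.load("top0.npz"));S=dict(np.load("scene0.npz"))
ct=np.float64([[28,93],[302,25],[362,303],[83,370]])/[396/106,396/105]+[127.6,171.6]
cs=np.float64([[768,117],[657,283],[428,177],[552,25]])/3.96+[285.6,119.6]
X=tri(T,ct,S,cs);print(X.round(1)); 
P=plane(T,ct,60);Q=plane(S,cs,60);print(P.round(1),P.mean(0).round(1),Q.mean(0).round(1))
for i in range(4): d=P[(i+1)%4]-P[i];print(np.linalg.norm(d).round(1),(np.degrees(np.arctan2(d[1],d[0]))%90).round(1))
W=tri(T,[[329.7,156.5],[327.9,173.5]],S,[[286,281],[275,268]]);print("dots",W.round(1),W.mean(0))
print('dots plane',plane(T,[[329.7,156.5],[327.9,173.5]],30),plane(S,[[286,281],[275,268]],30))
print("pink",tri(T,[[383.9,209.5]],S,[[206.8,272.9]]))
b=plane(T,[[375.2,199],[387.9,196.4],[392.6,220.1],[379.9,222.6]],60);print(b.round(1),b.mean(0))
print("tcp axes",cv2.Rodrigues(np.zeros(3))[0].shape)
E
```

```text
[[705.2 503.7  22. ]
 [738.7 319.5  54.3]
 [595.9 270.5 102.9]
 [556.3 457.7  55.3]]
[[573.2 375.2  60. ]
 [612.8 222.2  60. ]
 [456.3 183.5  60. ]
 [420.  334.5  60. ]] [515.6 278.8  60. ] [692.3 456.5  60. ]
158.0 14.5
161.3 13.9
155.3 13.5
158.6 14.9
dots [[671.6 -40.2  30.9]
 [632.5 -35.5  30.5]] [652.08115504 -37.86615843  30.68405495]
dots plane [[671.80544603 -40.54669639  30.        ]
 [632.46704326 -35.79913949  30.        ]] [[671.36854611 -39.7706231   30.        ]
 [632.44820556 -35.11429258  30.        ]]
pink [[ 548.6820541  -152.27493741   45.27069968]]
[[ 568.2 -131.3   60. ]
 [ 573.9 -158.5   60. ]
 [ 523.1 -166.    60. ]
 [ 517.8 -139.1   60. ]] [ 545.77229538 -148.71976256   60.        ]
tcp axes (3, 3)
```

```bash
cat >> h.py <<'E'
from scipy.spatial.transform import Rotation as Ro
def go(p,yaw,st):
    "shift (cm, tool axes) and rotvec from the measured pose to point p, tool down, yaw mod 180"
    R0=Ro.from_euler('xyz',st["tcp_rot"],degrees=True); c=[]
    for y in(yaw,yaw+180):
        v=(R0.inv()*Ro.from_euler('xyz',[180,0,y],degrees=True)).as_rotvec(); c.append(v)
    v=min(c,key=np.linalg.norm)
    return (R0.inv().apply(np.array(p)-st["tool_pos"])/10).round(2),v.round(3)
E
python3 - <<'E'
from h import *
from bench import status
T=dict(np.load("top0.npz"));S=dict(np.load("scene0.npz"))
ct=np.float64([[28,93],[302,25],[362,303],[83,370]])/[396/106,396/105]+[127.6,171.6]
cs=(np.float64([[768,117],[657,283],[428,177],[552,25]])-[396,0])/3.96+[285.6,119.6]
X=tri(T,ct,S,cs);print(X.round(1),X.mean(0).round(1)); print(plane(S,cs,60).mean(0).round(1))
for i in range(4): d=X[(i+1)%4]-X[i];print(np.linalg.norm(d).round(1),(np.degrees(np.arctan2(d[1],d[0]))%90).round(1))
st=status.sense(); print(go([515,279,230],173.1,st), go([652,-38,230],173.1,st))
E
```

```text
[[574.8 377.7  55.3]
 [615.5 224.9  54.3]
 [458.8 187.3  51.9]
 [421.9 338.2  56.5]] [517.8 282.   54.5]
[521.6 279.6  60. ]
158.2 14.9
161.2 13.5
155.4 13.7
157.9 14.5
(array([-41.05, -18.17,   0.07]), array([-0.001, -0.   , -0.177])) (array([-63.45, -44.46,   0.11]), array([-0.001, -0.   , -0.177]))
```

```bash
python3 -m handwheel '{"series": [[[-5.1,-2.3,0,0,0,-0.05,1],[-10.2,-4.5,0,0,0,-0.1,1],[-15.3,-6.8,0,0,0,-0.17,1],[-20.4,-9,0,0,0,-0.177,1],[-25.5,-11.3,0,0,0,-0.177,1],[-30.6,-13.6,0,0,0,-0.177,1],[-35.7,-15.8,0,0,0,-0.177,1],[-39,-17.4,0,0,0,-0.177,1],[-41,-18.2,0,0,0,-0.177,1],[-41,-18.2,0,0,0,-0.177,1],[-41,-18.2,0,0,0,-0.177,1]]]}' 
python3 - <<'E'
from h import *
from bench import status,eyes
s=eyes.snapshot("wrist"); cv2.imwrite("pics/w1.png",s["img"][:,:,::-1]); np.savez("w1.npz",**s)
st=status.sense(); print(st["tool_pos"],st["tcp_rot"],go([652,-38,230],173.1,st))
E
```

```text
time: 1.52
tool_pos: [513.8, 280.2, 231.1]
tcp_rot: [180.0, -0.0, 173.1]
ft_force: [0.1, 1.8, -0.8]
finger_gap: 85.3
grip_force: 0.0
[513.68331138 280.41417373 231.23068696] [ 1.79987068e+02 -2.90779758e-02  1.73160090e+02] (array([-17.53, -29.97,   0.11]), array([ 0.   , -0.001,  0.001]))
```

View pics/w1.png

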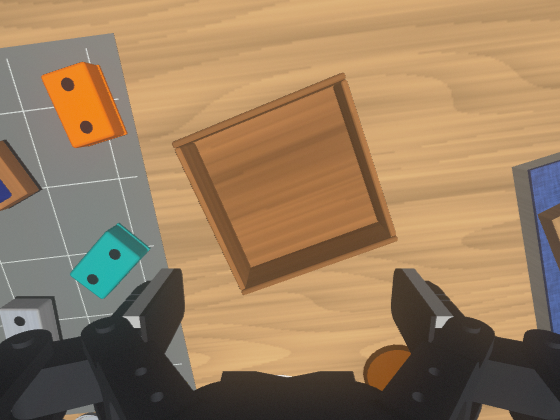

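The wrist view shows the crate's outer rim corners at (174,145), (345,74), (396,239) and (243,293).

```bash
python3 -m handwheel '{"series": [[[-3,-5.2,0,0,0,0,1],[-6,-10.3,0,0,0,0,1],[-9,-15.4,0,0,0,0,1],[-12,-20.5,0,0,0,0,1],[-15,-25.6,0,0,0,0,1],[-17,-29,0,0,0,0,1],[-17.5,-30,0,0,0,0,1],[-17.5,-30,0,0,0,0,1],[-17.5,-30,0,0,0,0,1]]]}' 
python3 - <<'E'
from h import *
from bench import status,eyes
a=dict(np.load("w1.npz"));T=dict(np.load("top0.npz"));S=dict(np.load("scene0.npz"))
px=[[174,145],[345,74],[396,239],[243,293]]
P=plane(a,px,60);print(P.round(1),P.mean(0).round(1))
for i in range(4): d=P[(i+1)%4]-P[i];print(np.linalg.norm(d).round(1),(np.degrees(np.arctan2(d[1],d[0]))%90).round(1))
print(plane(a,[[249,267]],6))
s=eyes.snapshot("wrist"); cv2.imwrite("pics/w2.png",s["img"][:,:,::-1]); np.savez("w2.npz",**s)
st=status.sense(); print(st["tool_pos"],st["tcp_rot"])
E
```

```text
time: 2.7
tool_pos: [651.8, -37.6, 231.4]
tcp_rot: [180.0, -0.0, 173.2]
ft_force: [-0.2, -0.5, -0.2]
finger_gap: 85.5
grip_force: 0.0
[[459.7 184.5  60. ]
 [419.3 338.9  60. ]
 [571.5 376.   60. ]
 [610.6 222.7  60. ]] [515.3 280.5  60. ]
159.6 14.7
156.7 13.7
158.2 14.3
155.6 14.2
[[607.21450503 223.39551226   6.        ]]
[651.84259223 -37.6610412  231.44489651] [ 1.79977197e+02 -3.89174128e-03  1.73197962e+02]
```

View pics/w2.png

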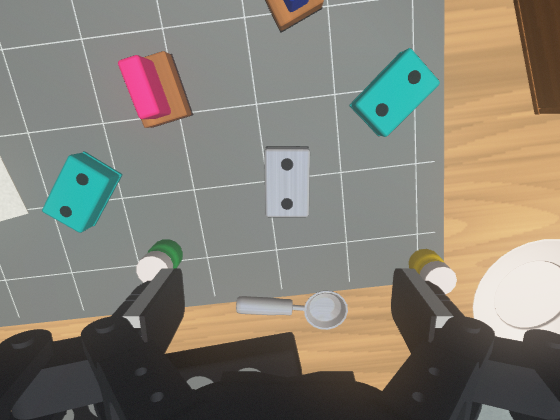

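The weight's top is at (287,182) with dots at (287,164) and (287,203). It sits mid-way between the fingers, and the pink bar is at (145,88).

```bash
python3 - <<'E'
from h import *
from bench import status
s=dict(np.load("w2.npz"));T=dict(np.load("top0.npz"));S=dict(np.load("scene0.npz"));H=hsv(s)
dk=cv2.inRange(H,(0,0,0),(179,255,80));d=[b[0] for b in blobs(dk,(270,152,305,214),20)]
print(np.round(d,1)); D=plane(s,d,30.5);print(D.round(1),D.mean(0))
br=cv2.inRange(H,(0,0,145),(179,80,255))
b=max(blobs(br,(255,135,325,230),200),key=lambda b:b[1]);print(b[1],b[2]);R=plane(s,cv2.boxPoints(b[2]),30.5);print(R.round(1),R.mean(0))
e=D[1]-D[0];print(np.degrees(np.arctan2(e[1],e[0]))%180)
D=D[np.argsort(-D[:,0])]
pk=cv2.inRange(H,(155,120,80),(179,255,255));b=max(blobs(pk,(100,30,200,140),200),key=lambda b:b[1]);print('pink',b[0],cv2.boxPoints(b[2]).round(1).tolist())
st=status.sense();print(go([R.mean(0)[0],R.mean(0)[1],9],173.1,st))
E
```

```text
[[286.4 163.9]
 [286.4 203.4]]
[[630.4 -37.3  30.5]
 [670.1 -42.2  30.5]] [650.22952935 -39.74314116  30.5       ]
2862 ((293.639404296875, 179.53280639648438), (94.97200012207031, 61.47377014160156), 84.80557250976562)
[[599.7 -60.4  30.5]
 [601.5  -1.6  30.5]
 [697.   -1.7  30.5]
 [695.5 -65.   30.5]] [648.40443512 -32.16379144  30.5       ]
173.07904587798035
pink [144.12097936  87.04272684] [[116.69999694824219, 60.900001525878906], [147.8000030517578, 49.20000076293945], [171.60000610351562, 112.5999984741211], [140.5, 124.30000305175781]]
(array([ 0.4 ,  0.5 , 22.24]), array([ 0.   , -0.   ,  0.002]))
```

```bash
python3 -m handwheel '{"series": [[[0.05,-0.15,3,0,0,0,1],[0.05,-0.15,7,0,0,0,1],[0.05,-0.15,11,0,0,0,1],[0.05,-0.15,15,0,0,0,1],[0.05,-0.15,18,0,0,0,1],[0.05,-0.15,20,0,0,0,1],[0.05,-0.15,21.5,0,0,0,1],[0.05,-0.15,22.3,0,0,0,1],[0.05,-0.15,22.7,0,0,0,1],[0.05,-0.15,22.7,0,0,0,1]]]}' 
python3 -m handwheel '{"series": [[[0,0,0,0,0,0,0.7],[0,0,0,0,0,0,0.5],[0,0,0,0,0,0,0.4],[0,0,0,0,0,0,0.4],[0,0,0,0,0,0,0.4],[0,0,0,0,0,0,0.4]]]}' 60
```

```text
time: 4.0
tool_pos: [651.9, -41.1, 4.8]
tcp_rot: [-180.0, 0.0, 173.1]
ft_force: [0.2, 0.5, 0.5]
finger_gap: 85.1
grip_force: 0.0
time: 4.75
tool_pos: [652.4, -40.7, 5.5]
tcp_rot: [180.0, 0.1, 173.1]
ft_force: [-0.8, 1.9, 5.6]
finger_gap: 44.1
grip_force: 64.5
```

```bash
python3 -m handwheel '{"series": [[[0,0,-0.5,0,0,0,0.4],[0,0,-1.5,0,0,0,0.4],[0,0,-4,0,0,0,0.4],[0,0,-7.5,0,0,0,0.4],[0,0,-11,0,0,0,0.4],[0,0,-14,0,0,0,0.4],[0,0,-15,0,0,0,0.4],[0,0,-15,0,0,0,0.4],[0,0,-15,0,0,0,0.4]]]}' 
python3 - <<'E'
from h import *
from bench import status,eyes
s=eyes.snapshot("wrist"); cv2.imwrite("pics/w3.png",s["img"][:,:,::-1]); np.savez("w3.npz",**s)
st=status.sense();print(st["tool_pos"],st["ft_force"],go([515.3,280.5,155],194.2,st))
E
```

```text
time: 5.88
tool_pos: [650.2, -40.9, 152.0]
tcp_rot: [180.0, -0.2, 173.1]
ft_force: [0.1, -0.3, -6.5]
finger_gap: 43.6
grip_force: 63.3
[650.18002086 -40.88479068 151.94074572] [-0.1851978  -0.54360488 -7.68178578] (array([17.26, 30.28, -0.24]), array([ 0.001, -0.004, -0.369]))
```

View pics/w3.png

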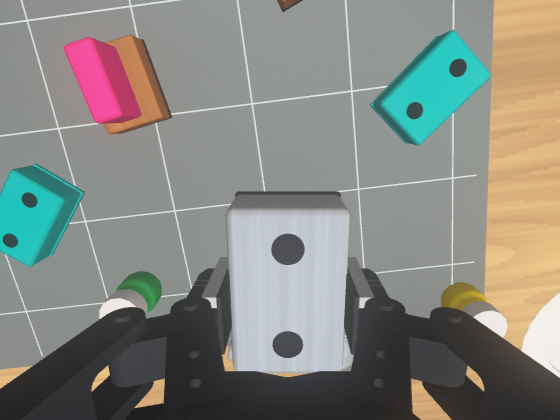

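The steel weight is held square between the pads, with dots at (288,249) and (288,344), and it is clear of the mat.

```bash
python3 -m handwheel '{"series": [[[1,1.7,0,0,0,-0.02,0.4],[3,5.2,0,0,0,-0.06,0.4],[5.5,9.6,0,0,0,-0.12,0.4],[8,14,0,0,0,-0.18,0.4],[10.5,18.4,0,0,0,-0.24,0.4],[13,22.8,0,0,0,-0.3,0.4],[15.3,26.8,0,0,0,-0.35,0.4],[16.6,29.2,0,0,0,-0.369,0.4],[17.3,30.3,0,0,0,-0.369,0.4],[17.3,30.3,0,0,0,-0.369,0.4],[17.3,30.3,0,0,0,-0.369,0.4]]]}' 
python3 - <<'E'
from h import *
from bench import status,eyes
s=eyes.snapshot("wrist"); np.savez("w4.npz",**s);cv2.imwrite("pics/w4.png",s["img"][:,:,::-1])
st=status.sense();tp=st["tool_pos"]
dk=cv2.inRange(hsv(s),(0,0,0),(179,255,85));d=[b[0] for b in blobs(dk,(255,225,320,362),150)]
D=plane(s,d,tp[2]-5+30);print(np.round(d),D.round(1),"weight off tcp",(D.mean(0)-tp).round(1))
m=D.mean(0)
t=[515.3-(m-tp)[0],280.5-(m-tp)[1],14]
print(tp,st["ft_force"],go(t,194.2,st))
E
```

```text
time: 7.3
tool_pos: [516.5, 279.7, 154.1]
tcp_rot: [-180.0, -0.0, -165.8]
ft_force: [0.1, 0.1, -6.3]
finger_gap: 43.9
grip_force: 63.2
[[287. 249.]
 [287. 344.]] [[495.1 273.1 179.1]
 [533.8 282.8 179.1]] weight off tcp [-2.2 -1.6 25. ]
[516.65851415 279.5526726  154.14225411] [-0.59776691 -0.44361569 -5.67351626] (array([-0.15,  0.23, 14.01]), array([-0.   , -0.   , -0.001]))
```

View pics/w4.png

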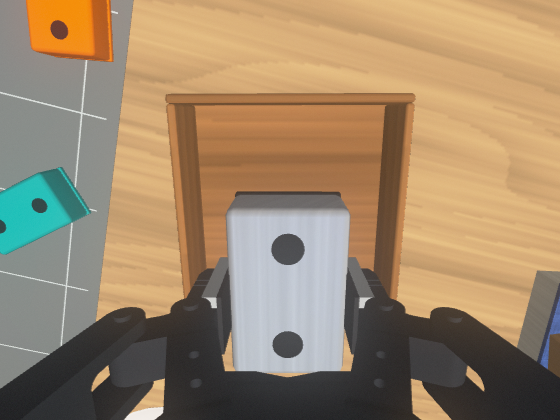

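The weight is squarely aligned over the crate, whose rim back edge runs at row 97 and side walls at columns 168 to 414.

```bash
python3 -m handwheel '{"series": [[[-0.1,0.15,2,0,0,0,0.4],[-0.1,0.15,5,0,0,0,0.4],[-0.1,0.15,8,0,0,0,0.4],[-0.1,0.15,10.5,0,0,0,0.4],[-0.1,0.15,12.3,0,0,0,0.4],[-0.1,0.15,13.2,0,0,0,0.4],[-0.1,0.15,13.6,0,0,0,0.4],[-0.1,0.15,13.8,0,0,0,0.4],[-0.1,0.15,13.9,0,0,0,0.4],[-0.1,0.15,13.9,0,0,0,0.4],[-0.1,0.15,13.9,0,0,0,0.4]]]}' 
python3 -m handwheel '{"series": [[[0,0,0.1,0,0,0,0.4],[0,0,0.15,0,0,0,0.4],[0,0,0.2,0,0,0,0.4],[0,0,0.2,0,0,0,0.4],[0,0,0.2,0,0,0,0.4]]]}'
```

```text
time: 8.72
tool_pos: [517.1, 282.5, 15.7]
tcp_rot: [180.0, 0.0, -165.8]
ft_force: [0.8, -0.2, -5.9]
finger_gap: 43.9
grip_force: 63.1
time: 9.35
tool_pos: [516.9, 282.3, 13.3]
tcp_rot: [-180.0, 0.0, -165.8]
ft_force: [0.1, -1.5, -6.0]
finger_gap: 44.0
grip_force: 63.1
```

```bash
python3 -m handwheel '{"series": [[[0,0,0.05,0,0,0,0.4],[0,0,0.1,0,0,0,0.4],[0,0,0.1,0,0,0,0.4],[0,0,0.1,0,0,0,0.4]]]}'; python3 -m handwheel '{"series": [[[0,0,0.05,0,0,0,0.4],[0,0,0.1,0,0,0,0.4],[0,0,0.1,0,0,0,0.4],[0,0,0.1,0,0,0,0.4]]]}'
```

```text
time: 9.85
tool_pos: [516.8, 282.3, 12.3]
tcp_rot: [180.0, -0.0, -165.8]
ft_force: [0.6, -0.5, -6.8]
finger_gap: 43.7
grip_force: 63.1
time: 10.35
tool_pos: [516.9, 282.3, 11.5]
tcp_rot: [-180.0, 0.0, -165.8]
ft_force: [-1.3, -1.5, -2.8]
finger_gap: 44.1
grip_force: 63.5
```

Contact is starting, so I'll go 0.6 mm more and then open slowly.

```bash
python3 -m handwheel '{"series": [[[0,0,0.03,0,0,0,0.4],[0,0,0.06,0,0,0,0.4],[0,0,0.06,0,0,0,0.4]]]}' 20; python3 -m handwheel '{"series": [[[0,0,0,0,0,0,0.53],[0,0,0,0,0,0,0.56],[0,0,0,0,0,0,0.6],[0,0,0,0,0,0,0.65],[0,0,0,0,0,0,0.7],[0,0,0,0,0,0,0.7]]]}'
```

```text
time: 10.72
tool_pos: [516.9, 282.3, 11.5]
tcp_rot: [-180.0, -0.0, -165.8]
ft_force: [-5.4, -3.3, 5.3]
finger_gap: 44.3
grip_force: 64.7
time: 11.48
tool_pos: [516.9, 282.3, 10.7]
tcp_rot: [180.0, 0.0, -165.8]
ft_force: [-0.1, -0.1, 0.0]
finger_gap: 59.8
grip_force: 0.0
```

```bash
python3 -m handwheel '{"series": [[[0,0,-0.5,0,0,0,0.7],[0,0,-2,0,0,0,0.7],[0,0,-5,0,0,0,0.7],[0,0,-9,0,0,0,0.7],[0,0,-13,0,0,0,0.7],[0,0,-17,0,0,0,0.7],[0,0,-20,0,0,0,0.7],[0,0,-22,0,0,0,0.7],[0,0,-22,0,0,0,0.7],[0,0,-22,0,0,0,0.7]]]}' 
python3 - <<'E'
from h import *
from bench import status,eyes
s=eyes.snapshot("wrist"); np.savez("w5.npz",**s);cv2.imwrite("pics/w5.png",s["img"][:,:,::-1])
T=eyes.snapshot("top");S=eyes.snapshot("scene");np.savez("top1.npz",**T);np.savez("scene1.npz",**S)
st=status.sense()
# pink bar: yaw and centre
w=dict(np.load("w2.npz"));w3=dict(np.load("w3.npz"))
for nm,c,roi in(("w2",w,(100,30,200,140)),("w3",w3,(50,20,160,140)),("top",T,(362,190,402,232))):
    b=max(blobs(cv2.inRange(hsv(c),(155,120,80),(179,255,255)),roi,100),key=lambda b:b[1]);bx=cv2.boxPoints(b[2]);print(nm,bx.round(1).tolist());print(plane(c,bx,60)[:,:2].round(1).tolist())
dk=cv2.inRange(hsv(s),(0,0,0),(179,255,80));d=[b[0] for b in blobs(dk,(265,130,310,240),20)]
print(np.round(d,1),plane(s,d,36))
print(st["tool_pos"],go([547+20,-152,230],188.5,st))
E
```

```text
time: 12.72
tool_pos: [516.2, 282.0, 229.2]
tcp_rot: [-180.0, -0.1, -165.8]
ft_force: [-0.9, -0.2, -0.7]
finger_gap: 59.6
grip_force: 0.0
w2 [[116.69999694824219, 60.900001525878906], [147.8000030517578, 49.20000076293945], [171.60000610351562, 112.5999984741211], [140.5, 124.30000305175781]]
[[524.6, -166.5], [519.0, -138.8], [570.7, -129.8], [577.1, -158.8]]
w3 [[62.29999923706055, 45.900001525878906], [107.5, 27.799999237060547], [142.3000030517578, 114.9000015258789], [97.19999694824219, 132.89999389648438]]
[[525.0, -166.4], [518.5, -136.2], [570.9, -127.0], [578.5, -159.0]]
top [[375.0, 199.0], [387.8999938964844, 196.39999389648438], [392.6000061035156, 220.10000610351562], [379.70001220703125, 222.6999969482422]]
[[568.2, -130.9], [573.9, -158.4], [523.2, -166.0], [517.7, -138.8]]
[[287.3 165.8]
 [287.3 206. ]] [[495.78596422 275.27869925  36.        ]
 [534.48068948 285.14297695  36.        ]]
[516.04204216 281.95534384 228.79663032] (array([  5.72, -43.32,  -0.08]), array([-0.001, -0.003,  0.1  ]))
```

View pics/w5.png

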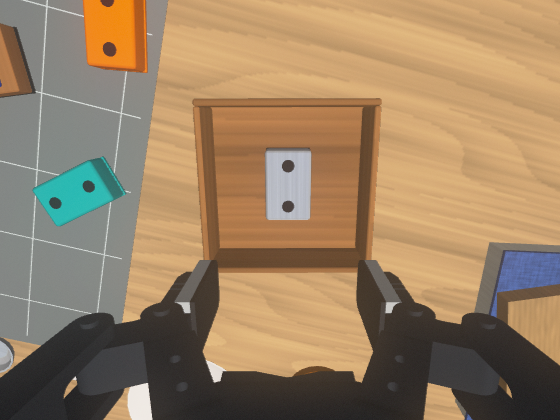

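The weight lies flat and centred in the crate, with dots at (287,166) and (287,206), equally spaced from the side walls. Now to the pink stamp.

```bash
python3 -m handwheel '{"series": [[[0.5,-3,0,0,0,0.02,0.7],[1.5,-8.5,0,0,0,0.05,0.7],[2.5,-14,0,0,0,0.08,0.7],[3.5,-19.5,0,0,0,0.096,0.7],[4.5,-25,0,0,0,0.096,0.7],[5.5,-30.5,0,0,0,0.096,0.7],[6.4,-36,0,0,0,0.096,0.7],[7.2,-40.5,0,0,0,0.096,0.7],[7.6,-42.9,0,0,0,0.096,0.7],[7.6,-42.9,0,0,0,0.096,0.7],[7.6,-42.9,0,0,0,0.096,0.7]]]}' 
python3 - <<'E'
from h import *
from bench import status,eyes
s=eyes.snapshot("wrist"); np.savez("w6.npz",**s);cv2.imwrite("pics/w6.png",s["img"][:,:,::-1])
st=status.sense()
b=max(blobs(cv2.inRange(hsv(s),(155,120,80),(179,255,255)),(200,100,360,260),100),key=lambda b:b[1]);bx=cv2.boxPoints(b[2]);print(bx.round(1).tolist(),b[2][2]);P=plane(s,bx,60)[:,:2];print(P.round(1).tolist(),P.mean(0))
w=dict(np.load("w2.npz"))
# bar top long edge on the far side (both views): height check
print(tri(w,[[116.7,60.9],[140.5,124.3]],s,[bx[np.argmin(bx.sum(1))],bx[np.argmin(bx[:,0]-bx[:,1])]]).round(1))
print(st["tool_pos"],st["tcp_rot"][2])
E
```

```text
time: 14.25
tool_pos: [548.2, -151.5, 229.9]
tcp_rot: [179.9, -0.1, -171.3]
ft_force: [-0.1, 0.2, -0.6]
finger_gap: 59.8
grip_force: 0.0
[[275.0, 159.0], [296.0, 159.0], [296.0, 215.0], [275.0, 215.0]] 90.0
[[519.9, -168.2], [517.1, -149.7], [568.3, -141.5], [571.3, -160.8]] [ 544.16020648 -155.0383671 ]
[[ 522.1 -169.1   51.8]
 [ 575.6 -161.7   50. ]]
[ 548.38177796 -151.17049001  230.13660663] -171.2355265547456
```

View pics/w6.png

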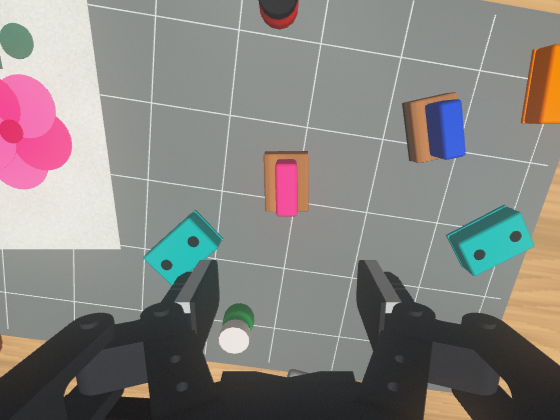

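The pink bar covers columns 275–296 and rows 159–215, square with the gripper and about 1.7 mm left of the finger centre line at column 288.

```bash
python3 -m handwheel '{"series": [[[0.25,-0.17,3,0,0,0,0.7],[0.25,-0.17,7,0,0,0,0.7],[0.25,-0.17,11,0,0,0,0.7],[0.25,-0.17,14.5,0,0,0,0.7],[0.25,-0.17,17,0,0,0,0.7],[0.25,-0.17,18.8,0,0,0,0.7],[0.25,-0.17,19.8,0,0,0,0.7],[0.25,-0.17,20.2,0,0,0,0.7],[0.25,-0.17,20.2,0,0,0,0.7],[0.25,-0.17,20.2,0,0,0,0.6]]]}' 25
python3 -m handwheel '{"series": [[[0,0,0,0,0,0,0.5],[0,0,0,0,0,0,0.4],[0,0,0,0,0,0,0.3],[0,0,0,0,0,0,0.25],[0,0,0,0,0,0,0.15],[0,0,0,0,0,0,0.15],[0,0,0,0,0,0,0.15]]]}'
```

```text
time: 15.55
tool_pos: [547.1, -154.6, 29.7]
tcp_rot: [-180.0, 0.1, -171.3]
ft_force: [0.7, 0.8, -0.3]
finger_gap: 51.5
grip_force: 0.0
time: 16.42
tool_pos: [546.4, -154.3, 28.8]
tcp_rot: [-180.0, 0.0, -171.3]
ft_force: [0.1, -0.1, 1.1]
finger_gap: 19.6
grip_force: 26.8
```

```bash
python3 -m handwheel '{"series": [[[0,0,-0.5,0,0,0,0.15],[0,0,-1.5,0,0,0,0.15],[0,0,-4,0,0,0,0.15],[0,0,-7.5,0,0,0,0.15],[0,0,-11,0,0,0,0.15],[0,0,-14,0,0,0,0.15],[0,0,-15,0,0,0,0.15],[0,0,-15,0,0,0,0.15],[0,0,-15,0,0,0,0.15]]]}' 
python3 - <<'E'
from h import *
from bench import status,eyes
s=eyes.snapshot("wrist"); np.savez("w7.npz",**s);cv2.imwrite("pics/w7.png",s["img"][:,:,::-1])
st=status.sense();tp=st["tool_pos"];R0=Ro.from_euler('xyz',st["tcp_rot"],degrees=True)
H=hsv(s)
b=max(blobs(cv2.inRange(H,(155,120,80),(179,255,255)),(200,150,380,400),100),key=lambda b:b[1]);bx=cv2.boxPoints(b[2]);print(bx.round(1).tolist())
P=plane(s,bx,tp[2]-28.5+60);print("bar in tool",R0.inv().apply(P-tp).round(1).tolist())
print(tp,st["ft_force"],go([515.3,280.5,180],194.3,st))
E
```

```text
time: 17.55
tool_pos: [545.4, -153.9, 176.9]
tcp_rot: [179.9, -0.1, -171.3]
ft_force: [0.9, 0.5, -1.2]
finger_gap: 19.4
grip_force: 26.5
[[254.0, 369.0], [254.0, 222.0], [321.0, 222.0], [321.0, 369.0]]
bar in tool [[-23.8, -13.8, -31.6], [34.3, -12.3, -31.4], [34.3, 10.0, -31.4], [-23.8, 11.5, -31.5]]
[ 545.38792913 -153.87942046  176.80233708] [-0.86016711  0.57527249 -0.95215903] (array([-3.61, 43.39, -0.27]), array([ 0.002, -0.002, -0.097]))
```

View pics/w7.png

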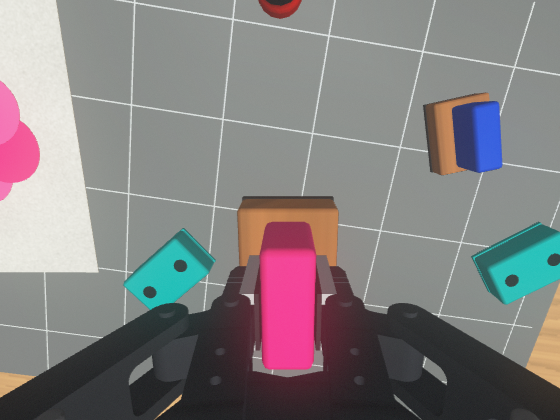

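The stamp hangs level: bar front face at rows 222–250, top face from row 250 down, and the wood block's front top edge at row 208 with columns 238–338. The blue stamp is untouched.

```bash
python3 - <<'E'
from h import *
from bench import status
s=dict(np.load("w7.npz"));st=status.sense();tp=st["tool_pos"];R0=Ro.from_euler('xyz',st["tcp_rot"],degrees=True)
for n,px,h in(("bar base",[[263,222],[313,222]],24),("bar top",[[261,250],[315,250]],60),("block top",[[238,208],[338,208]],24),("sole",[[242,197],[333,197]],0)):
    print(n,R0.inv().apply(plane(s,px,tp[2]-28.5+h)-tp).round(1).tolist())
w=dict(np.load("w3.npz"));T=np.float64([650.2,-40.9,152]);R=Ro.from_euler('xyz',[180,-.1,173.1],degrees=True)
print("weight ref: dots",R.inv().apply(plane(w,[[288,249],[288,344]],152-5+30)-T).round(1).tolist(),"front edge",R.inv().apply(plane(w,[[230,208],[347,208]],177)-T).round(1).tolist())
E
```

```text
bar base [[23.1, -12.0, 4.5], [23.0, 10.1, 4.6]]
bar top [[24.3, -10.2, -31.5], [24.3, 8.2, -31.4]]
block top [[29.4, -22.7, 4.5], [29.4, 20.8, 4.6]]
sole [[28.7, -24.0, 28.5], [28.7, 21.7, 28.6]]
weight ref: dots [[21.8, -0.9, -25.0], [-17.9, -0.9, -25.0]] front edge [[37.1, -21.1, -24.9], [37.0, 19.7, -24.9]]
```

```bash
python3 -m handwheel '{"series": [[[-0.2,2.5,0,0,0,-0.01,0.15],[-0.6,7.5,0,0,0,-0.03,0.15],[-1,12.5,0,0,0,-0.05,0.15],[-1.4,17.5,0,0,0,-0.07,0.15],[-1.8,22.5,0,0,0,-0.096,0.15],[-2.2,27.5,0,0,0,-0.096,0.15],[-2.6,32.5,0,0,0,-0.096,0.15],[-3,37.5,0,0,0,-0.096,0.15],[-3.3,41.5,0,0,0,-0.096,0.15],[-3.48,43.5,0,0,0,-0.096,0.15],[-3.48,43.5,0,0,0,-0.096,0.15],[-3.48,43.5,0,0,0,-0.096,0.15]]]}' 
python3 - <<'E'
from h import *
from bench import status
st=status.sense();print(st["tool_pos"],st["tcp_rot"],go([514,281.6,70],194.2,st))
E
```

```text
time: 19.1
tool_pos: [514.8, 279.8, 178.1]
tcp_rot: [-180.0, -0.1, -165.8]
ft_force: [0.6, 0.5, -1.8]
finger_gap: 19.5
grip_force: 26.5
[514.84565335 279.81701552 178.1481691 ] [-1.79956532e+02 -5.60017979e-02 -1.65815033e+02] (array([ 0.03,  0.2 , 10.81]), array([-0.001, -0.001, -0.   ]))
```

```bash
python3 -m handwheel '{"series": [[[0.03,0.1,1.5,0,0,0,0.15],[0.03,0.1,4,0,0,0,0.15],[0.03,0.1,6.5,0,0,0,0.15],[0.03,0.1,8.5,0,0,0,0.15],[0.03,0.1,9.8,0,0,0,0.15],[0.03,0.1,10.5,0,0,0,0.15],[0.03,0.1,10.7,0,0,0,0.15],[0.03,0.1,10.7,0,0,0,0.15],[0.03,0.1,10.7,0,0,0,0.15]]]}' 
python3 - <<'E'
from h import *
from bench import status,eyes
st=status.sense();print(st["tool_pos"],st["tcp_rot"],go([514,281.6,66],194.2,st))
S=eyes.snapshot("scene");W=eyes.snapshot("wrist")
a=cv2.resize(S["img"][115:205,290:384],(376,360),interpolation=cv2.INTER_CUBIC);b=cv2.resize(W["img"][100:420,60:500],(412,300))
cv2.imwrite("pics/w8.png",np.hstack([a,cv2.copyMakeBorder(b,0,60,0,0,cv2.BORDER_CONSTANT)])[:,:,::-1])
E
```

```text
time: 20.23
tool_pos: [514.8, 282.2, 72.5]
tcp_rot: [180.0, 0.1, -165.8]
ft_force: [0.5, 0.5, -1.3]
finger_gap: 19.7
grip_force: 26.5
[514.79586705 282.17295212  72.53053225] [ 1.79986687e+02  7.69883275e-02 -1.65773639e+02] (array([ 0.09, -0.04,  0.65]), array([0.   , 0.001, 0.   ]))
```

View pics/w8.png

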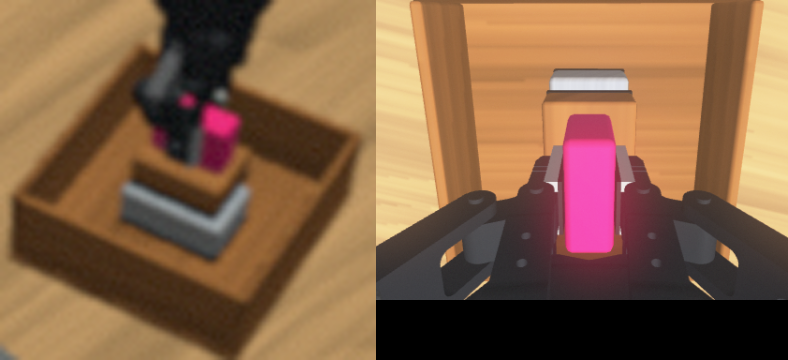

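The stamp hangs level and centred a few mm above the weight, with the weight's front edge visible behind it. I'll lower it gently.

```bash
python3 -m handwheel '{"series": [[[0.05,0,0.2,0,0,0,0.15],[0.05,0,0.4,0,0,0,0.15],[0.05,0,0.5,0,0,0,0.15],[0.05,0,0.55,0,0,0,0.15],[0.05,0,0.55,0,0,0,0.15],[0.05,0,0.55,0,0,0,0.15]]]}'; python3 -m handwheel '{"series": [[[0,0,0.05,0,0,0,0.15],[0,0,0.1,0,0,0,0.15],[0,0,0.1,0,0,0,0.15],[0,0,0.1,0,0,0,0.15]]]}'
```

```text
time: 21.08
tool_pos: [513.8, 281.8, 66.2]
tcp_rot: [-180.0, 0.0, -165.8]
ft_force: [0.4, 0.2, -1.7]
finger_gap: 19.7
grip_force: 26.5
time: 21.58
tool_pos: [513.7, 281.8, 65.2]
tcp_rot: [-180.0, -0.0, -165.8]
ft_force: [0.2, 0.8, -1.8]
finger_gap: 19.8
grip_force: 26.5
```

```bash
python3 -m handwheel '{"series": [[[0,0,0.04,0,0,0,0.15],[0,0,0.08,0,0,0,0.15],[0,0,0.08,0,0,0,0.15],[0,0,0.08,0,0,0,0.15]]]}'; python3 -m handwheel '{"series": [[[0,0,0.03,0,0,0,0.15],[0,0,0.05,0,0,0,0.15],[0,0,0.05,0,0,0,0.15],[0,0,0.05,0,0,0,0.15]]]}'
```

```text
time: 22.08
tool_pos: [513.8, 281.8, 64.7]
tcp_rot: [-180.0, 0.0, -165.8]
ft_force: [-2.6, -1.7, 5.7]
finger_gap: 19.6
grip_force: 27.2
time: 22.58
tool_pos: [513.9, 281.8, 64.8]
tcp_rot: [180.0, 0.0, -165.8]
ft_force: [-4.5, -2.2, 9.0]
finger_gap: 19.5
grip_force: 28.0
```

```bash
python3 -m handwheel '{"series": [[[0,0,-0.06,0,0,0,0.15],[0,0,-0.06,0,0,0,0.15],[0,0,-0.06,0,0,0,0.25],[0,0,-0.06,0,0,0,0.3],[0,0,-0.06,0,0,0,0.4],[0,0,-0.06,0,0,0,0.5],[0,0,-0.06,0,0,0,0.6],[0,0,-0.06,0,0,0,0.6],[0,0,-0.06,0,0,0,0.6]]]}'; python3 -m handwheel '{"series": [[[0,0,-0.5,0,0,0,0.6],[0,0,-1.5,0,0,0,0.6],[0,0,-3.5,0,0,0,0.6],[0,0,-6.5,0,0,0,0.6],[0,0,-10,0,0,0,0.6],[0,0,-13.5,0,0,0,0.6],[0,0,-16.5,0,0,0,0.6],[0,0,-18,0,0,0,0.6],[0,0,-18,0,0,0,0.6],[0,0,-18,0,0,0,0.6]]]}'
python3 - <<'E'
from h import *
from bench import status,eyes
S=eyes.snapshot("scene");W=eyes.snapshot("wrist");np.savez("w9.npz",**W)
st=status.sense();R0=Ro.from_euler('xyz',st["tcp_rot"],degrees=True)
b=max(blobs(cv2.inRange(hsv(W),(155,120,80),(179,255,255)),(200,100,380,280),100),key=lambda b:b[1]);bx=cv2.boxPoints(b[2])
print(bx.round(1).tolist(),b[2][2],plane(W,bx,96).round(1).tolist(),plane(W,bx,96).mean(0))
a=cv2.resize(S["img"][115:205,290:384],(376,360),interpolation=cv2.INTER_CUBIC);b=cv2.resize(W["img"][60:320,130:450],(424,345))
cv2.imwrite("pics/w9.png",np.hstack([a,cv2.copyMakeBorder(b,0,15,0,0,cv2.BORDER_CONSTANT)])[:,:,::-1])
E
```

```text
time: 23.7
tool_pos: [513.8, 281.8, 64.5]
tcp_rot: [180.0, 0.0, -165.8]
ft_force: [-0.3, -0.2, -0.1]
finger_gap: 51.2
grip_force: 0.0
time: 24.95
tool_pos: [513.2, 281.5, 243.1]
tcp_rot: [-180.0, -0.1, -165.8]
ft_force: [0.6, 0.2, 0.5]
finger_gap: 51.3
grip_force: 0.0
[[276.0, 166.0], [299.0, 166.0], [299.0, 227.0], [276.0, 227.0]] 90.0 [[488.6, 264.1, 96.0], [483.9, 282.6, 96.0], [535.2, 296.0, 96.0], [540.1, 276.7, 96.0]] [511.94647747 279.83613601  96.        ]
```

View pics/w9.png

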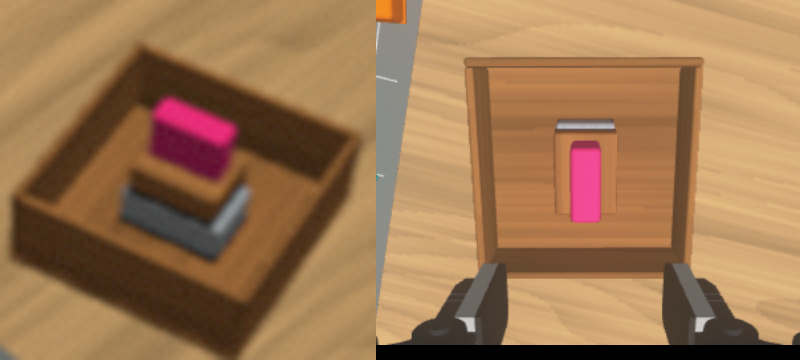

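The stamp stands upright on the weight. Its bar centre measures (514.4, 280.4) against (515.1, 280.2) for the weight, so it is centred to within 1 mm, and the gripper is clear.

```bash
python3 -c "
from bench import r
print(r.hand_in())"
```

```text
the job is handed in; nothing more can be done
None
```

The job is handed in at about 25 s: the steel weight lies flat on the crate floor, the pink stamp stands upright on it, centred to about 1 mm, and I left the blue stamp alone.

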